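# Draw the brass bar out of the lathe chute

### The arm

A 6-joint arm with a two-finger parallel gripper is mounted at the origin on the work surface. World frame = base frame: x ahead of the robot, y to its left, z up, the work surface at z = 0. Lengths are in mm, angles in rad, forces in N, time in s.
With the tool pointing down it reaches from about 275 to 1000 mm from the base axis. Payload 8.4 kg.
Tool frame: the origin (TCP) lies midway between the tips of the shut fingers; the grasp point (between the pads) lies 19 mm behind it; z points along the fingers, y is the line along which they close (so a half turn about z gives the same grasp; the last joint's range is limited). The gripper opens to 85 mm and grips with 20 to 120 N. Pads are 22 mm wide; open, the fingers measure 114 mm over their backs; the gripper's body (76 mm by 85 mm) begins 54 mm behind the grasp point. The pads swing forward as they close: fully open they stand 13 mm farther back than shut.
Start: joints at [-0.002, 0.353, 1.633, -0, 1.155, -0.002], TCP at [625.002, -0, 231.281] pointing down, gripper open.
Joint ranges: [-2.63, 2.63], [-0.92, 2.1], [0.06, 2.66], [-1.3, 4.44], [0, 2.69], [-3.02, 3.02]. Speed limits (rad/s): [2.22, 2.22, 2.79, 3.14, 3.14, 3.14].

### API

Orientations are given as a unit quaternion [w, x, y, z].
In Python, from cell import manip, imaging, nets gives the robot as it stands.
- The arm moves only by the tool jog_arm, never from a script. Its argument "steps" is a list that holds one entry, the list of rows, each a list of 6 numbers: the shift along the tool's x, y, z as a fraction of full scale, then the turn, a rotation vector about the tool's x, y, z as a fraction of full scale. In form: [[[tx, ty, tz, ax, ay, az], ...]]. A call has 1 to 20 rows; each row is the pose to reach, as a shift and turn from the pose commanded when the call began, along the tool's axes at that moment; what a row does not reach only later rows make up. Full scale, the value 1, is 0.75 m for a shift and 30 degrees for a turn. A row lasts 1/12 s, in which the tool goes at most 41.7 mm and 7.16 degrees, less where a joint would pass 70% of its speed; a pose out of reach is approached as far as the arm can. A call with a number of a shift or a turn outside -1 to 1 is refused whole. A call with a gripper value outside its range is refused whole. "gripper" is the opening, from -1 (shut) to 1 (fully open), set as the call begins (left out, the last holds). The fingers move at their own pace and stop on an object; "squeeze" is the grip in N (left out, the last holds). Time passes only in rows, so rows that repeat a pose let the fingers close. It gives the time, the measured TCP pose, the force, the opening and the grip force at its end, in the units of the state.
- manip.observe(): the state, without advancing time (a new reading comes with each control period).
- imaging.grab_frame(name): name is "scene" or "side" or "wrist"; returns (picture, depth): 400x640x3 uint8, blue, green, red; 400x640 float32, mm along the optical axis (not along the pixel's ray), 0 where there is no reading.
- imaging.camera_params(name): a dict with "fx", "fy", "cx", "cy" (pixels), "dist" ([k1, k2, p1, p2, k3] as OpenCV has them; the pictures are not rectified), "cam_to_world" (4x4, takes a point from camera to world coordinates). Camera axes: x right, y down, z forward; pixel columns grow to the right and rows downward; lengths in mm; the calibration is good to about 2 mm. A picture is of the moment at which its call begins: read the wrist's pose just before it. camera_params takes no time and is no camera call; for the wrist camera it gives the pose at the moment of the call.
- manip.sign_off(): hands the job in; it is judged then, once.
Trained networks look in the newest picture that a camera, given by its name, has taken for a name from the list of things; names that differ only in an ending like _2 or _b are one class to them, and where a whole thing is asked for, a point or a joint stands for the part that bears it (a point fixed in the world has none). Each returns a list of dicts, best first, with "conf" (0 to 1); they miss things now and then, are a little off and sometimes report something else, mostly with a low value. They report only what shows in the picture. A call takes as long as a camera call. They do not tell look-alikes from the thing itself.
- nets.find_in(camera, query): "rect" ([left, top, right, bottom] in pixels, round what is visible of it).
- nets.landmark_of(camera, query): "xy" ([column, row] in pixels: a listed point, or the origin of a listed thing).
The state is a dict: "clock": time; "joints": joint angles; "dq": joint speeds; "joint_efforts": joint torques, N m; "tcp_pos": TCP position; "tool_rot": TCP orientation; "wrist_force": force on the tool from outside, world axes, zero at the start; "ft_torque": the same for the moment, N m; "opening": finger opening in mm; "finger_force": force on a finger pad.
Only numpy, scipy, OpenCV 4.12 (cv2) and the standard library are available. Lean on these libraries where they do the work, as an engineer would, in place of code of your own. Each camera call takes 0.05 s, during which the arm holds its last target. There are 200 camera calls.

### The job

Take the brass bar out of the sloped steel chute: raise its lip end clear of the lip while its upper end is still under the cover, then draw it out endwise. Lay it down gently, lengthwise and flat, entirely on the green mat, let go, and leave the dark steel bar where it lies in the chute.

Things in the scene. Friction and masses are not known exactly. Their poses are not given: they have to be found in the camera images.
- brass_bar_centre (a point): Centre of the loose brass-yellow flat bar, 220 x 20 x 12 mm, 0.43 kg, lying in the chute. y: along its length, uphill (8 degrees above level at the start); x: across its width; z: out of its upper face. It lies flat on the chute floor about 45 mm left or right of the chute's middle, low end about 3 mm from the lip, the top 55 mm of its length under the cover.
- brass_bar_end (a point): Centre of the end face of the brass bar that faces the lip (110 mm from the bar's centre along its -y); same axes.
- steel_bar_centre (a point): Centre of the dark steel flat bar, same size and axes as the brass bar, lying parallel to it in the chute, about 90 mm between centrelines. To be left alone. (Below the lip a fixed open crate stands on the bench, 190 mm wide, 60 mm high, reaching from 110 mm before the lip to 50 mm behind it.)
- chute_lip (a point): Middle of the lip's top edge, at the fixed chute's lower end. z up, y level and uphill along the chute, x across. Floor 220 mm wide, rising 8 degrees along y, 85 mm above the bench at the lip. Above the floor: lip 16 mm (3 thick), side walls 26 mm. A 3 mm cover plate on the walls, 26 mm clear of the floor, spans 165 to 325 mm from the lip along the floor; open above before that.
- mat_top (a point): Centre of the upper face of the fixed green mat, 320 long (y) x 120 wide (x) x 4 mm thick, lying on the bench; z up.
Not all that is in view belongs to the job. Of the things that look like the part that bears brass_bar_centre, the smaller one is meant.

How it is judged (in metres and radians):
On the way:
1. the brass bar's lip end is raised above the lip while its upper end is still under the cover (z of brass_bar_end in the frame of chute_lip above 0.006 m and y of brass_bar_centre in the frame of chute_lip above 0.08 m), for 0.1 s.
At the end, for the whole second after the job is handed in: The brass bar lies at rest flat on the green mat, its centre within 50 mm of the mat's centre along and across and its length within 17 degrees of the mat's; the steel bar is within 20 mm of where it started (x of brass_bar_centre in the frame of mat_top between -0.05 and 0.05 m and y of brass_bar_centre in the frame of mat_top between -0.05 and 0.05 m and z of brass_bar_centre in the frame of mat_top between 0 and 0.01 m and angle between brass_bar_centre's own z axis and vertical below 0.1 rad and angle between the y axis of brass_bar_centre and the y axis of mat_top, either way round below 0.3 rad and distance of steel_bar_centre from where it was at the start of the episode below 0.02 m and linear speed of brass_bar below 0.02 m/s); the robot touches nothing.
It fails at once if the brass bar is let fall: out of the chute, more than 40 mm above the mat and not in the fingers (y of brass_bar_centre in the frame of chute_lip below -0.05 m and height (world z) of brass_bar_centre above 0.05 m and contact force between brass_bar and the fingers below 0.05 N).
It fails at once if the steel bar is moved more than 20 mm (distance of steel_bar_centre from where it was at the start of the episode above 0.02 m).
It also fails if it takes over 43 s, if anything falls off the work surface, if the arm or the gripper's body presses on something with over 40 N, if the wrist force passes 120 N, or if a joint passes its speed limit or range.

## Working session

There is one attempt and no reset: what is moved stays moved. The work goes in short steps, Python scripts to look and compute and a tool call to move; the robot and the scene stay as the last step left them, time stands still between calls to the robot, and variables do not carry over. Pictures are saved under pics/ and viewed, at most 10 in all, crops included, and the job is handed in when it is done.

Besides the shell and the picture viewer there is one more tool, called after "Emit:" in YAML: its name, and indented under it one key for each argument. jog_arm: Moves the arm, as the interface text tells. Its arguments: {"type":"object","properties":{"steps":{"type":"array","items":{"type":"array","items":{"type":"array","items":{"type":"number","minimum":-1,"maximum":1}}}},"gripper":{"type":"number"},"squeeze":{"type":"number"}},"required":["steps"]}

```bash
ls; mkdir -p pics
cat > h.py <<'E'
import numpy as np, cv2
from cell import manip, imaging, nets
def ray(P,uv):
    K=np.array([[P['fx'],0,P['cx']],[0,P['fy'],P['cy']],[0,0,1]])
    n=cv2.undistortPoints(np.array(uv,float).reshape(-1,1,2),K,np.array(P['dist'],float))[:,0]
    return n
def pts(cam,uv,d):
    P=imaging.camera_params(cam); n=ray(P,uv); d=np.asarray(d,float).reshape(-1,1)
    X=np.hstack([n*d,d,np.ones_like(d)]); return (X@np.array(P['cam_to_world']).T)[:,:3]
E
python3 - <<'E'
from h import *
ims=[]
for c in ["scene","side"]:
    im,d=imaging.grab_frame(c); cv2.imwrite(f"pics/{c}0.png",im); np.save(f"{c}0.npy",d)
    for q in ["brass_bar_centre","brass_bar_end","steel_bar_centre","chute_lip","mat_top"]:
        for r in nets.landmark_of(c,q)[:3]:
            u,v=map(int,np.round(r['xy'])); dd=d[max(v,0),max(u,0)] if 0<=v<400 and 0<=u<640 else 0
            print(c,q,round(r['conf'],2),u,v,pts(c,[u,v],dd).round(0).tolist())
    print(nets.find_in(c,"brass_bar_centre")[:4])
print(manip.observe())
E
```

```text
pics
scene brass_bar_centre 0.57 370 268 [[535.0, 211.0, 102.0]]
scene brass_bar_centre 0.56 452 224 [[183.0, 305.0, 4.0]]
scene brass_bar_centre 0.52 338 251 [[533.0, 113.0, 99.0]]
scene brass_bar_end 0.67 497 230 [[126.0, 432.0, 4.0]]
scene brass_bar_end 0.58 335 251 [[536.0, 106.0, 97.0]]
scene steel_bar_centre 0.94 352 288 [[619.0, 209.0, 112.0]]
scene chute_lip 0.92 325 258 [[566.0, 95.0, 90.0]]
scene mat_top 0.75 234 207 [[508.0, -286.0, 5.0]]
[{'rect': [405.9, 209.7, 498.7, 231.9], 'conf': 0.83}]
side brass_bar_centre 0.87 330 128 [[531.0, 193.0, 112.0]]
side brass_bar_centre 0.87 201 180 [[176.0, 280.0, 17.0]]
side brass_bar_end 0.73 166 157 [[124.0, 463.0, 3.0]]
side brass_bar_end 0.66 346 151 [[516.0, 90.0, 101.0]]
side steel_bar_centre 0.66 352 120 [[607.0, 198.0, 112.0]]
side chute_lip 0.69 363 142 [[590.0, 118.0, 89.0]]
side mat_top 0.98 448 271 [[531.0, -291.0, 7.0]]
[{'rect': [167.3, 154.0, 241.5, 212.3], 'conf': 0.73}, {'rect': [312.6, 112.3, 347.4, 148.3], 'conf': 0.59}]
{'clock': 0.7, 'joints': array([-2.41357612e-03,  3.52967115e-01,  1.63342519e+00,  1.21958969e-05,
        1.15518630e+00, -2.39680207e-03]), 'dq': array([-4.28785637e-04,  1.28376248e-03, -8.79993808e-04,  1.06888064e-03,
       -3.43167825e-05, -1.58329192e-03]), 'joint_efforts': array([ 6.83796916e-04, -6.05008292e+01, -3.42394030e+01,  1.45764557e-04,
        9.01032217e-04, -1.48844555e-05]), 'tcp_pos': array([ 6.24994059e+02, -4.64555201e-03,  2.31290724e+02]), 'tool_rot': array([1.04291811e-06, 7.07114453e-01, 7.07099110e-01, 8.90868872e-06]), 'wrist_force': array([ 0.68853402, -0.30847566,  0.30616011]), 'ft_torque': array([-0.0125527 ,  0.02428948, -0.01537697]), 'finger_force': 0.0, 'opening': 85.60224242744567}
```

View pics/scene0.png

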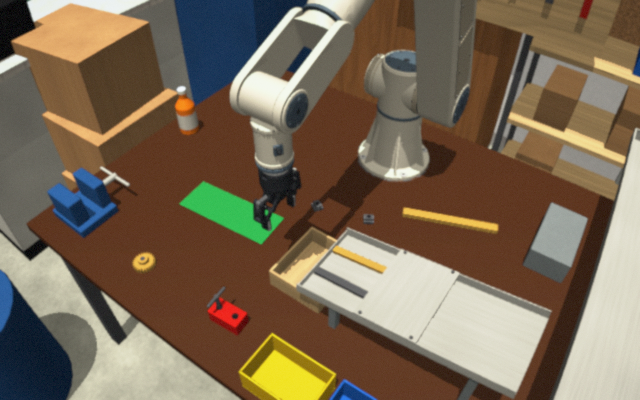

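View pics/side0.png

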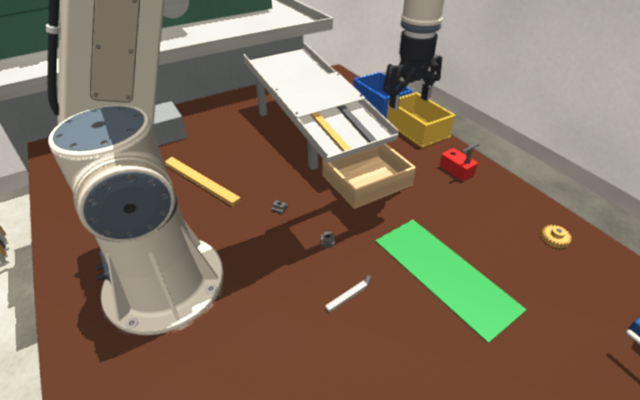

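The scene and side pictures show the chute with the brass bar at scene (360,260) and side (330,130). The steel bar is beside it, and the mat is at scene (232,212). The larger yellow bar, at scene (450,220), lies on the bench and is the look-alike. Next I measure bar, steel bar, lip and mat from the depth.

```bash
cat >> h.py <<'E'
def cloud(c,im,d,lo,hi,box):
    hsv=cv2.cvtColor(im,cv2.COLOR_BGR2HSV); m=cv2.inRange(hsv,lo,hi)
    v,u=np.nonzero((m>0)&(d>0)); X=pts(c,np.c_[u,v],d[v,u])
    b=np.array(box); k=((X>=b[0])&(X<=b[1])).all(1); return X[k],np.c_[u,v][k]
def rect(X):
    (cx,cy),(w,h),a=cv2.minAreaRect(X[:,:2].astype(np.float32)); a=a if w>=h else a+90
    return [round(x,1) for x in (cx,cy,max(w,h),min(w,h),(a+90)%180-90+0)], X[:,2].min().round(1),np.median(X[:,2]).round(1),X[:,2].max().round(1),len(X)
E
python3 - <<'E'
from h import *
for c in ["scene","side"]:
    im=cv2.imread(f"pics/{c}0.png"); d=np.load(f"{c}0.npy")
    X,_=cloud(c,im,d,(35,90,60),(85,255,255),[[200,-600,-10],[900,100,30]]); print(c,'mat',rect(X))
    X,_=cloud(c,im,d,(12,110,90),(32,255,255),[[400,80,80],[700,330,150]]); print(c,'brass',rect(X))
    q=np.median(X,0); print(q.round(1), np.linalg.svd(X-X.mean(0),full_matrices=False)[2][0].round(3))
    X,_=cloud(c,im,d,(0,0,20),(180,90,125),[[400,90,85],[700,330,130]]); print(c,'steel',rect(X))
E
```

```text
scene mat ([522.9, -291.7, 331.6, 131.4, -86.1], np.float64(-5.3), np.float64(3.2), np.float64(10.7), 2730)
scene brass ([528.7, 170.7, 154.1, 22.6, 89.3], np.float64(89.9), np.float64(107.0), np.float64(120.1), 408)
[530.4 174.7 107. ] [0.012 0.99  0.14 ]
scene steel ([574.4, 211.4, 240.2, 231.0, 89.2], np.float64(85.3), np.float64(106.8), np.float64(130.0), 1056)
side mat ([527.5, -287.0, 326.3, 130.1, -85.7], np.float64(-2.5), np.float64(5.4), np.float64(10.3), 6904)
side brass ([524.6, 185.4, 172.1, 20.6, 88.6], np.float64(94.1), np.float64(110.6), np.float64(124.9), 308)
[522.5 183.1 110.6] [-0.016 -0.99  -0.138]
side steel ([571.9, 206.7, 237.8, 229.3, 88.8], np.float64(85.0), np.float64(107.7), np.float64(129.8), 825)
```

Emit:
jog_arm:
  steps:
    - [[0.213, -0.131, -0.025, 0, 0, 0], [0.213, -0.131, -0.025, 0, 0, 0], [0.213, -0.131, -0.025, 0, 0, 0], [0.213, -0.131, -0.025, 0, 0, 0], [0.213, -0.131, -0.025, 0, 0, 0], [0.213, -0.131, -0.025, 0, 0, 0], [0.213, -0.131, -0.025, 0, 0, 0], [0.213, -0.131, -0.025, 0, 0, 0]]
  gripper: 0.2
  squeeze: 100

```text
clock: 1.37
tcp_pos: [527.1, 159.5, 250.1]
tool_rot: [0.0, 0.707, 0.707, 0.0]
wrist_force: [0.6, -0.7, -0.2]
opening: 51.3
finger_force: 0.0
```

Run:
```python
from h import *
s=manip.observe(); print(s['clock'],s['tcp_pos'],s['tool_rot'],s['opening'])
c="wrist"; P=imaging.camera_params(c); print(np.array(P['cam_to_world']).round(2))
im,d=imaging.grab_frame(c); cv2.imwrite("pics/w1.png",im); np.save("w1.npy",d)
X,_=cloud(c,im,d,(12,110,90),(32,255,255),[[480,80,80],[600,330,150]]); print('brass',rect(X))
print(np.median(X,0).round(1), np.linalg.svd(X-X.mean(0),full_matrices=False)[2][0].round(3))
for q in ["brass_bar_end","steel_bar_centre","chute_lip"]:
    for r in nets.landmark_of(c,q)[:2]:
        u,v=map(int,np.round(r['xy'])); print(q,round(r['conf'],2),u,v,pts(c,[u,v],d[v,u]).round(1).tolist())
```

```text
1.3667 [527.06675147 159.52728387 250.12886162] [2.71501834e-04 7.06911162e-01 7.07302289e-01 8.85166846e-05] 51.34866561421392
[[ 1.0000e+00  0.0000e+00  0.0000e+00  5.2606e+02]
 [ 0.0000e+00 -9.6000e-01 -2.9000e-01  2.3330e+02]
 [ 0.0000e+00  2.9000e-01 -9.6000e-01  3.9327e+02]
 [ 0.0000e+00  0.0000e+00  0.0000e+00  1.0000e+00]]
brass ([526.6, 175.1, 161.5, 19.5, 89.3], np.float64(91.1), np.float64(110.6), np.float64(121.8), 3817)
[526.7 189.4 110.6] [0.012 0.99  0.14 ]
brass_bar_end 0.75 315 238 [[528.8, 101.7, 98.0]]
steel_bar_centre 0.94 413 135 [[612.2, 204.0, 113.2]]
chute_lip 0.71 355 245 [[569.0, 92.7, 95.1]]
```

View pics/w1.png

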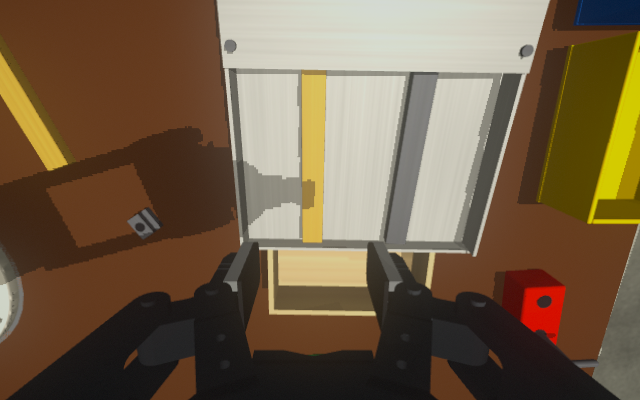

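The wrist picture shows the brass bar from (313,70) at the cover edge to (313,242) at the lip, with the steel bar to its right at (410,150). The bar centre is at about (527, 203.5), with its floor at z≈100.7. I go down tilted 8°, about 20 mm on the lip side of the centre.

Emit:
jog_arm:
  steps:
    - [[0.032, 0, 0.05, 0, 0.1, 0], [0.032, 0, 0.1, 0, 0.267, 0], [0.032, 0, 0.14, 0, 0.267, 0], [0.032, 0, 0.16, 0, 0.267, 0], [0.032, 0, 0.175, 0, 0.267, 0], [0.032, 0, 0.185, 0, 0.267, 0], [0.032, 0, 0.193, 0, 0.267, 0], [0.032, 0, 0.198, 0, 0.267, 0], [0.032, 0, 0.198, 0, 0.267, 0], [0.032, 0, 0.198, 0, 0.267, 0]]

```text
clock: 2.4
tcp_pos: [527.2, 184.0, 102.2]
tool_rot: [-0.049, 0.705, 0.705, 0.05]
wrist_force: [0.8, 0.3, 0.4]
opening: 51.1
finger_force: 0.0
```

Emit:
jog_arm:
  steps:
    - [[0, 0, 0.001, 0, 0, 0], [0, 0, 0.001, 0, 0, 0], [0, 0, 0.001, 0, 0, 0], [0, 0, 0.001, 0, 0, 0], [0, 0, 0.001, 0, 0, 0], [0, 0, 0.001, 0, 0, 0], [0, 0, 0.001, 0, 0, 0]]
  gripper: -1
  squeeze: 110

```text
clock: 2.98
tcp_pos: [527.2, 184.0, 101.8]
tool_rot: [-0.049, 0.705, 0.705, 0.05]
wrist_force: [-1.3, -1.0, 7.7]
opening: 16.2
finger_force: 107.8
```

Emit:
jog_arm:
  steps:
    - [[0, 0, -0.003, 0, 0, 0], [0.0005, 0, -0.007, 0, -0.04, 0], [0.001, 0, -0.011, 0, -0.1, 0], [0.0015, 0, -0.016, 0, -0.16, 0], [0.002, 0, -0.021, 0, -0.22, 0], [0.0024, 0, -0.0266, 0, -0.267, 0], [0.0024, 0, -0.0266, 0, -0.267, 0], [0.0024, 0, -0.0266, 0, -0.267, 0], [0.0024, 0, -0.0266, 0, -0.267, 0]]

```text
clock: 3.73
tcp_pos: [526.4, 182.8, 120.4]
tool_rot: [-0.0, 0.707, 0.707, 0.0]
wrist_force: [0.4, 0.9, -2.9]
opening: 16.1
finger_force: 108.0
```

Run:
```python
from h import *
s=manip.observe(); print(s['clock'],s['tcp_pos'],s['tool_rot'],s['opening'],s['finger_force'],s['wrist_force'],s['ft_torque'])
out=[]
for c in ["wrist","side"]:
    im,d=imaging.grab_frame(c); out.append(im)
    X,_=cloud(c,im,d,(12,110,90),(32,255,255),[[490,60,80],[570,330,160]]); print(c,rect(X),np.linalg.svd(X-X.mean(0),full_matrices=False)[2][0].round(3))
    lo=X[X[:,1]<np.percentile(X[:,1],5)]; hi=X[X[:,1]>np.percentile(X[:,1],95)]; print(lo.mean(0).round(1),hi.mean(0).round(1))
a=out[0][:, 120:520]; b=cv2.resize(out[1][80:200,260:400],None,fx=2.8,fy=2.8)
b=cv2.copyMakeBorder(b,0,400-b.shape[0],0,0,0); cv2.imwrite("pics/lift.png",np.hstack([a,b]))
```

```text
3.7333 [526.38502096 182.81463168 120.4496033 ] [-4.56430409e-04  7.07073192e-01  7.07140221e-01  1.55522711e-06] 16.07235688489531 108.0412209033966 [ 0.38438429  0.89946475 -2.87286659] [ 0.0436411  -0.09853615  0.00540553]
wrist ([525.5, 193.1, 123.6, 19.9, 89.7], np.float64(126.1), np.float64(128.5), np.float64(155.6), 10426) [ 0.003  1.    -0.002]
[525.2 136.6 128.7] [525.5 252.6 128.5]
side ([520.2, 177.7, 170.3, 31.8, -82.5], np.float64(121.5), np.float64(129.1), np.float64(157.4), 211) [ 0.025 -1.    -0.002]
[522.6  94.1 126.2] [518.6 257.5 126.9]
```

View pics/lift.png

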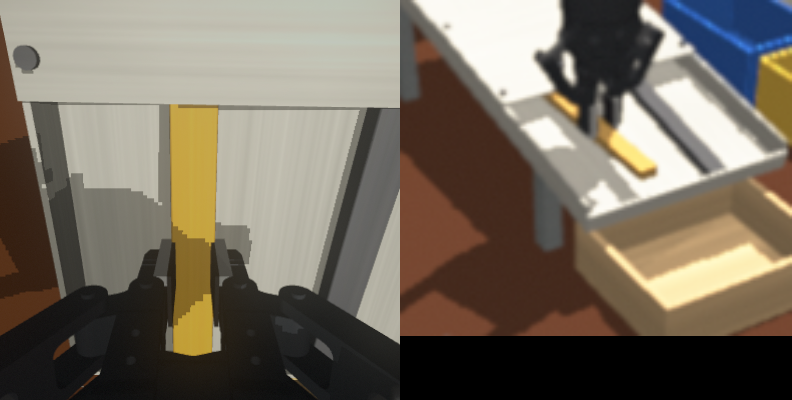

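The pictures show the bar held level: at (195,230) in the wrist view it still runs under the cover, and its lip end is raised in the side crop at about (650,170). Now I draw it out horizontally.

Emit:
jog_arm:
  steps:
    - [[-0.015, 0, 0, 0, 0, 0], [-0.04, 0, 0, 0, 0, 0], [-0.07, 0, 0, 0, 0, 0], [-0.1, 0, 0, 0, 0, 0], [-0.14, 0, -0.01, 0, 0, 0], [-0.185, 0, -0.02, 0, 0, 0], [-0.23, 0, -0.02, 0, 0, 0], [-0.275, 0, -0.02, 0, 0, 0], [-0.32, 0, -0.02, 0, 0, 0], [-0.365, 0, -0.02, 0, 0, 0], [-0.41, 0, -0.02, 0, 0, 0], [-0.455, 0, -0.02, 0, 0, -0.03], [-0.5, 0, 0, 0, 0, -0.06], [-0.545, 0, 0, 0, 0, -0.09], [-0.585, 0, 0.02, 0, 0, -0.12], [-0.62, 0, 0.04, 0, 0, -0.15], [-0.645, 0, 0.06, 0, 0, -0.15], [-0.656, 0, 0.07, 0, 0, -0.15], [-0.656, 0, 0.08, 0, 0, -0.15], [-0.656, 0, 0.08, 0, 0, -0.15]]

```text
clock: 5.5
tcp_pos: [525.3, -308.7, 59.2]
tool_rot: [-0.001, 0.679, 0.734, -0.0]
wrist_force: [-1.4, 0.5, -3.1]
opening: 16.1
finger_force: 108.3
```

Run:
```python
from h import *
s=manip.observe(); print(s['clock'],s['tcp_pos'],s['tool_rot'],s['opening'],s['finger_force'],s['wrist_force'])
out=[]
for c in ["wrist","side"]:
    im,d=imaging.grab_frame(c); out.append(im)
    X,_=cloud(c,im,d,(12,110,90),(32,255,255),[[440,-450,20],[600,-120,120]]); print(c,rect(X),np.linalg.svd(X-X.mean(0),full_matrices=False)[2][0].round(3))
    X,_=cloud(c,im,d,(35,90,60),(85,255,255),[[200,-600,-10],[900,100,30]]); print(c,'mat',rect(X))
cv2.imwrite("pics/out.png",cv2.resize(np.hstack(out),(800,250)))
```

```text
5.5 [ 525.28001507 -308.66839386   59.16830596] [-1.49054044e-03  6.79301559e-01  7.33857715e-01 -1.55661304e-04] 16.13817023278172 108.34894180297852 [-1.39355544  0.47606844 -3.06164886]
wrist ([517.5, -280.4, 156.6, 79.9, -67.3], np.float64(65.2), np.float64(68.0), np.float64(119.8), 15877) [ 0.075 -0.997  0.008]
wrist mat ([525.4, -297.5, 231.5, 122.9, -85.5], np.float64(-0.5), np.float64(5.4), np.float64(8.4), 40555)
side ([507.6, -288.2, 219.7, 55.3, -85.8], np.float64(58.2), np.float64(68.6), np.float64(118.4), 877) [-0.075  0.997 -0.008]
side mat ([526.3, -286.4, 327.2, 128.2, -85.9], np.float64(-2.0), np.float64(5.4), np.float64(9.9), 5878)
```

View pics/out.png

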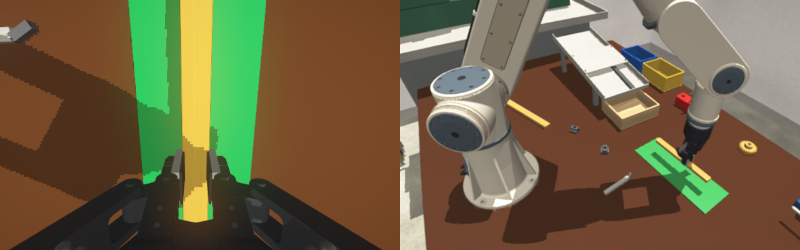

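The bar is held level over the mat and aligned with it: wrist view (197,100), side view (683,158). I lower it slowly.

Emit:
jog_arm:
  steps:
    - [[0, 0, 0.01, 0, 0, 0], [0, 0, 0.025, 0, 0, 0], [0, 0, 0.04, 0, 0, 0], [0, 0, 0.05, 0, 0, 0], [0, 0, 0.058, 0, 0, 0], [0, 0, 0.062, 0, 0, 0], [0, 0, 0.064, 0, 0, 0], [0, 0, 0.0655, 0, 0, 0], [0, 0, 0.067, 0, 0, 0], [0, 0, 0.067, 0, 0, 0], [0, 0, 0.067, 0, 0, 0]]

```text
clock: 6.52
tcp_pos: [526.9, -309.3, 10.8]
tool_rot: [0.0, 0.679, 0.734, 0.0]
wrist_force: [-0.2, -0.9, -2.8]
opening: 16.2
finger_force: 108.4
```

Emit:
jog_arm:
  steps:
    - [[0, 0, 0.001, 0, 0, 0], [0, 0, 0.002, 0, 0, 0], [0, 0, 0.003, 0, 0, 0], [0, 0, 0.003, 0, 0, 0], [0, 0, 0.003, 0, 0, 0]]

```text
clock: 6.93
tcp_pos: [526.9, -309.2, 8.4]
tool_rot: [0.0, 0.679, 0.734, 0.0]
wrist_force: [-0.1, -0.2, -2.1]
opening: 15.9
finger_force: 108.5
```

Emit:
jog_arm:
  steps:
    - [[0, 0, 0.0007, 0, 0, 0], [0, 0, 0.0014, 0, 0, 0], [0, 0, 0.0014, 0, 0, 0], [0, 0, 0.0014, 0, 0, 0]]

```text
clock: 7.27
tcp_pos: [526.9, -309.2, 8.3]
tool_rot: [0.0, 0.679, 0.734, 0.0]
wrist_force: [-2.7, 1.9, 9.0]
opening: 16.3
finger_force: 110.0
```

The wrist force shows contact, so I release and then retreat upwards.

Emit:
jog_arm:
  steps:
    - [[0, 0, 0, 0, 0, 0], [0, 0, 0, 0, 0, 0], [0, 0, 0, 0, 0, 0], [0, 0, 0, 0, 0, 0], [0, 0, 0, 0, 0, 0], [0, 0, 0, 0, 0, 0], [0, 0, -0.01, 0, 0, 0], [0, 0, -0.03, 0, 0, 0], [0, 0, -0.06, 0, 0, 0], [0, 0, -0.11, 0, 0, 0], [0, 0, -0.16, 0, 0, 0], [0, 0, -0.2, 0, 0, 0], [0, 0, -0.2, 0, 0, 0], [0, 0, -0.2, 0, 0, 0]]
  gripper: 0.3

```text
clock: 8.43
tcp_pos: [527.9, -309.8, 159.9]
tool_rot: [0.002, 0.679, 0.734, 0.0]
wrist_force: [-1.6, 0.6, -0.4]
opening: 55.2
finger_force: 0.0
```

Run:
```python
from h import *
s=manip.observe(); print(s['clock'],s['tcp_pos'],s['opening'],s['finger_force'],s['wrist_force'])
out=[]
for c in ["wrist","side"]:
    im,d=imaging.grab_frame(c); out.append(im)
    X,_=cloud(c,im,d,(12,110,90),(32,255,255),[[440,-450,5],[600,-120,30]]); print(c,rect(X))
    X,_=cloud(c,im,d,(35,90,60),(85,255,255),[[200,-600,-10],[900,100,30]]); print(c,'mat',rect(X))
cv2.imwrite("pics/end.png",cv2.resize(np.hstack(out),(800,250)))
print([(r['conf'],r['xy']) for r in nets.landmark_of("side","steel_bar_centre")[:1]])
```

```text
8.4333 [ 527.90071186 -309.84339634  159.86327336] 55.201158313397904 0.0 [-1.62272226  0.61299551 -0.36778015]
wrist ([522.6, -285.0, 219.9, 19.8, -85.7], np.float64(11.5), np.float64(14.7), np.float64(17.4), 5447)
wrist mat ([523.5, -303.7, 293.5, 122.4, -85.6], np.float64(-3.5), np.float64(2.7), np.float64(15.2), 33954)
side ([530.8, -303.6, 260.6, 68.3, -74.3], np.float64(5.0), np.float64(16.8), np.float64(22.6), 1040)
side mat ([527.4, -286.9, 326.0, 129.2, -85.7], np.float64(-1.5), np.float64(5.4), np.float64(20.3), 5865)
[(0.9, [351.2, 122.0])]
```

View pics/end.png

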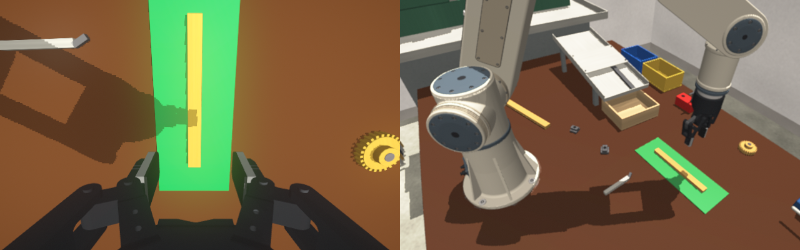

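The bar lies flat in the middle of the mat: wrist view (194,90), side view (680,170). The gripper is clear of it and the steel bar has not moved.

```bash
python3 -c "
from cell import manip
print(manip.sign_off())"
```

```text
the job is handed in; nothing more can be done
None
```

The job is handed in at about 8.5 s: the brass bar came out lip end first and lies flat, centred and aligned on the green mat, with the gripper clear and the steel bar unmoved in the chute; the sign-off returned no verdict.

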